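# Load a panel blank into the flatbed panel printer

### The job

Load the next blank into the panel printer: slide the top panel sideways off the stack, straight across onto the printer's pulled-out carriage, until it lies flat between the rails and fully home against the end stop; then push the loaded carriage gently all the way into the printer. Slide the panel, do not pick it up, with a light touch (its printing face marks above 18 N, and the printer should not be pushed harder than 25 N), and leave the panels below lying as they are and everything else on the desk alone.

Things in the scene. Friction and masses are not known exactly. Their poses are not given: they have to be found in the camera images.
- printer: Desktop panel printer, fixed: white shell 200 mm high, with a lower throat (100 mm high, 240 mm wide) facing the robot. Origin on the desk under the seat of the pulled-out carriage; x points into the printer (the way the carriage goes in), y from the carriage to the magazine, z up. The throat begins 90 mm, the tall shell 180 mm from the origin along x.
- carriage (a joint): How far the carriage has slid into the printer along the printer's x, in m: 0 = pulled out (start), 0.150 = fully in, at a hard end. It slides stiffly (4 N plus damping), stays where it is left, and cannot move sideways.
- seat (a point): Point on the carriage's dark bed (its top, 58 mm over the desk; moves with it) where a panel's underside centre lies when home against the end stop and midway between the rails; axes as the printer. Bed from y = -62 to +56 mm, open at +y. Front and back rails and the stop (face at y = -50 mm) are 5 mm high; rails 136 mm apart (3 mm play each side), flared over the last 25 mm at +y.
- push_plate (a point): Centre of the front face of the orange upright push plate at the robot's side of the carriage (moves with it): 90 mm wide along y, 8 mm thick, from 50 to 92 mm over the desk. This point is 75 mm over the desk; push the face along the printer's +x.
- magazine: Steel spring-lift magazine, fixed beside the carriage, at its +y side. Origin under the stack's centre, axes nearly the printer's. The stack lies on a sprung floor that gives some 3 mm under 10 N. Back wall at +y and cheeks at the rear half of the x sides rise 4 mm above the stack: the rear edges are out of reach. The -y side, to the carriage, is open; it is 5 to 20 mm from the bed.
- panel1: Top panel, to be loaded: loose white plate 130 (x) by 100 (y) by 6 mm, 0.17 to 0.27 kg. Origin: centre of the underside, which starts 6 to 7.5 mm above the carriage's bed. Too wide to grip. Friction about 0.4 on panels and bed, 0.5 under a fingertip on its upper face: a press under some 6 to 9 N slips, a bit more drags it, over 18 N marks it. Its rear edge drops as it leaves the stack.
- panel2: Second panel of the stack, same as panel1 but a little greyer, lying loose under it. Must stay.
- panel3: Third panel, white, under panel2. Must stay.
- panel4: Bottom panel, a little greyer, on the magazine's floor. Must stay.
- sprayer_gun: White and black sprayer gun lying on its side, 280 mm long, 66 mm high. Bystander.
- cleaner_bottle: Blue spray bottle of cleaner, 66 mm across, 210 mm high. Bystander.
- pen_cup: Black cup with pens, 76 mm across, 155 mm high. Bystander.
- mug: White mug, 80 mm across, 92 mm high. Bystander.
- tape_roll: Roll of brown tape lying flat, 94 mm across, 24 mm high. Bystander.
- screwdriver: Orange-handled screwdriver lying flat. Bystander.
Mind the look-alikes: they are no part of the job. What is shaped like the panel1 but orange or purple is not meant.

How it is judged:
On the way, in this order (a step that is already met when the one before it is completed fails the run):
1. the top panel lies flat on the carriage between the rails and home against the end stop, while the carriage is still pulled out (y of panel1 in the frame of seat between -0.004 and 0.004 m and x of panel1 in the frame of seat between -0.006 and 0.006 m and z of panel1 in the frame of seat between -0.003 and 0.003 m and angle between the x axis of panel1 and the x axis of seat, either way round below 0.06 rad and horizontal distance between each of panel2, panel3, panel4 and magazine below 0.006 m and value of joint carriage below 0.02 m), for 0.2 s.
2. the carriage is pushed fully into the printer (value of joint carriage above 0.145 m), for 0.2 s.
At the end, for the whole second after the job is handed in: Carriage fully in (above 0.145 m); panel1 at rest on its bed: underside within 3 mm of it, within 4 mm of the end-stop seat, 6 mm of mid between the rails, square within 0.06 rad; panels 2 to 4 within 6 mm sideways of mid magazine; the six bystanders within 25 mm of their start (y of panel1 in the frame of seat between -0.004 and 0.004 m and x of panel1 in the frame of seat between -0.006 and 0.006 m and z of panel1 in the frame of seat between -0.003 and 0.003 m and angle between the x axis of panel1 and the x axis of seat, either way round below 0.06 rad and horizontal distance between each of panel2, panel3, panel4 and magazine below 0.006 m and value of joint carriage above 0.145 m and linear speed of panel1 below 0.01 m/s and distance of each of sprayer_gun, cleaner_bottle, pen_cup, mug, tape_roll, screwdriver from where it was at the start of the episode below 0.025 m); the robot touches nothing.
It fails at once if the robot pushes on the top panel with more than 18 N (contact force between any of the fingers, the arm and panel1 above 18 N).
It fails at once if the robot pushes on the printer or its carriage with more than 25 N (contact force between any of the fingers, the arm and printer above 25 N).
It fails at once if the top panel is picked up or tipped up (more than 100 mm over the desk, or tilted by more than 0.3 rad) (height (world z) of panel1 above 0.1 m or angle between panel1's own z axis and vertical above 0.3 rad).
It fails at once if a panel below is shifted more than 6 mm sideways from the middle of the magazine (horizontal distance between any of panel2, panel3, panel4 and magazine above 0.006 m).
It fails at once if a bystander is moved by more than 25 mm (distance of any of sprayer_gun, cleaner_bottle, pen_cup, mug, tape_roll, screwdriver from where it was at the start of the episode above 0.025 m).
It also fails if it takes over 64 s, if anything falls off the work surface, if the arm or the gripper's body presses on something with over 40 N, if the wrist force passes 120 N, or if a joint passes its speed limit or range.

### The arm

A 7-joint arm with a two-finger parallel gripper is mounted at the origin on the work surface. World frame = base frame: x ahead of the robot, y to its left, z up, the work surface at z = 0. Lengths are in m, angles in rad, forces in N, time in s.
With the tool pointing down it reaches from about 0.425 to 1.025 m from the base axis. Payload 9.4 kg.
Tool frame: the origin (TCP) lies midway between the tips of the shut fingers; the grasp point (between the pads) lies 19 mm behind it; z points along the fingers, y is the direction in which the jaws open and shut (so a half turn about z gives the same grasp; the last joint's range is limited). The gripper opens to 93 mm and grips with 3 to 60 N. Pads are 15 mm wide; open, the fingers measure 128 mm over their backs; the gripper's body (75 mm by 188 mm) begins 65 mm behind the grasp point.
Start: joints at [-1.373, 0.599, -0.003, 1.599, 0.002, 0.943, -0.08], TCP at [0.197, 0.698, 0.198] pointing down, gripper open.
Joint ranges: [-2.57, 2.57], [-0.35, 1.97], [-1.29, 1.29], [0.11, 2.56], [-1.05, 4.19], [0.11, 1.86], [-2.63, 2.63]. Speed limits (rad/s): [2.22, 2.22, 3.01, 3.01, 3.14, 3.14, 3.14].

### API

Orientations are given as a unit quaternion [w, x, y, z].
In Python, from plant import ctrl gives the robot as it stands.
- The arm moves only by the shell command python3 -m creep 'ROWS' [FORCE]. ROWS is JSON, a list of rows, each a list of 3 entries, a list of its own where there are three numbers: the shift along the tool's x, y, z in units of 25 mm (1.0 is 25 mm), then the turn, a rotation vector about the tool's x, y, z in degrees, then the closure, from 0 (fully open) to 1 (shut). In form: [[[x, y, z], [ax, ay, az], jaw], ...]. A call has 1 to 8 rows; each row shifts and turns the commanded pose from where the row before left it, along the tool's axes as they then stand; what a row does not reach is not made up. A row lasts 1/8 s, in which the tool goes at most 62.5 mm and 10.7 degrees, less where a joint would pass 70% of its speed; a pose out of reach is approached as far as the arm can. A call is refused whole if a number of a shift passes 1 or a number of a turn 10.7, either way. A call with a gripper value outside its range is refused whole. The fingers move at their own pace and stop on an object; FORCE is the grip in N (left out, the last holds). Time passes only in rows, so rows that do not move let the fingers close. It gives the time, the measured TCP pose, the force and the opening at its end, in the units of the state.
- ctrl.get_obs(): the state, without advancing time (a new reading comes with each control period).
- ctrl.grab_frame(name): name is "scene" or "top" or "wrist"; returns a dict with "image" (420x560x3 uint8, red, green, blue), "fx", "fy", "cx", "cy" (pixels), "distortion" ([k1, k2, p1, p2, k3] as OpenCV has them; the pictures are not rectified), "extrinsics" (4x4, takes a point from camera to world coordinates); the wrist camera has in their place "T_tool_cam" (4x4, takes a point from camera to tool coordinates, whose origin is the TCP and whose axes are the flange's). Camera axes: x right, y down, z forward; pixel columns grow to the right and rows downward; lengths in m; the calibration is good to about 2 mm. A picture is of the moment at which its call begins: read the wrist's pose just before it. There is no depth.
- ctrl.close_job(): hands the job in, once; it reports no verdict.
The state is a dict: "time": time; "q": joint angles; "qd": joint speeds; "effort": joint torques, N m; "ee_pos": TCP position; "ee_rot": TCP orientation; "contact_force": force on the tool from outside, world axes, zero at the start; "wrist_torque": the same for the moment, N m; "finger_gap": finger opening in m.
Only numpy, scipy, OpenCV 4.12 (cv2) and the standard library are available. Lean on these libraries where they do the work, as an engineer would, in place of code of your own. Each camera call takes 0.05 s, during which the arm holds its last target. There are 200 camera calls.

## Working session

There is one attempt and no reset: what is moved stays moved. The work goes in short steps, Python scripts to look and compute and a shell command to move; the robot and the scene stay as the last step left them, time stands still between calls to the robot, and variables do not carry over. Pictures are saved under pics/ and viewed, about 8 in all and at most 12, crops included, and the job is handed in when it is done.

```bash
ls; mkdir -p pics
python3 - <<'E'
from plant import ctrl
import cv2,pickle
o=ctrl.get_obs();print({k:(v if k!='qd' else 0) for k,v in o.items()})
for n in("scene","top","wrist"):
    f=ctrl.grab_frame(n);pickle.dump((o,f),open(f"f_{n}.pkl","wb"));cv2.imwrite(f"pics/{n}0.png",f["image"][...,::-1])
    print(n,f["fx"],f["fy"],f["cx"],f["cy"],f["distortion"],f.get("extrinsics",f.get("T_tool_cam")))
E
```

```text
pics
{'time': 0.0, 'q': array([-1.37269879,  0.6001645 , -0.00251758,  1.60013247,  0.00184914,
        0.94289879, -0.07978129]), 'qd': 0, 'effort': array([-2.96187018e-04, -7.65062070e+01,  1.49807721e+00, -2.52342099e+01,
       -5.22247469e-02,  1.70872151e-02,  1.62752208e-04]), 'ee_pos': array([0.19663803, 0.69727695, 0.19703102]), 'ee_rot': array([-9.70645896e-06,  1.36924752e-01,  9.90581128e-01, -8.01216897e-04]), 'contact_force': array([-0.43634976, -0.14857487, -0.53062856]), 'wrist_torque': array([-0.01642645, -0.03269323,  0.03053623]), 'finger_gap': 0.09318819797774212}
scene 388.55561758152874 388.55561758152874 284.38053536619816 210.73049088357996 [-0.03431857  0.          0.          0.          0.        ] [[ 0.69373261  0.45127885 -0.56132207  1.20663587]
 [ 0.72018521 -0.4257011   0.54782464 -0.61594125]
 [ 0.00826626 -0.78429967 -0.62032709  0.74744425]
 [ 0.          0.          0.          1.        ]]
top 523.940852328647 523.940852328647 283.92113499107944 203.59659701894776 [0.01026258 0.         0.         0.         0.        ] [[ 1.25010198e-02 -9.79389891e-01  2.01591583e-01  2.62811383e-01]
 [-9.99913215e-01 -1.30825321e-02 -1.55246939e-03 -1.77591894e-02]
 [ 4.15780118e-03 -2.01554681e-01 -9.79468439e-01  1.64042464e+00]
 [ 0.00000000e+00  0.00000000e+00  0.00000000e+00  1.00000000e+00]]
wrist 361.9061043530363 361.9061043530363 279.5800935340956 211.29668575406305 [-0.08022111  0.          0.          0.          0.        ] [[ 3.36285378e-04 -9.55927775e-01 -2.93601729e-01  8.14710185e-02]
 [ 9.99998977e-01  7.29748612e-04 -1.23058517e-03  5.37292235e-04]
 [ 1.39060599e-03 -2.93601015e-01  9.55927042e-01 -1.87344938e-01]
 [ 0.00000000e+00  0.00000000e+00  0.00000000e+00  1.00000000e+00]]
```

View pics/top0.png

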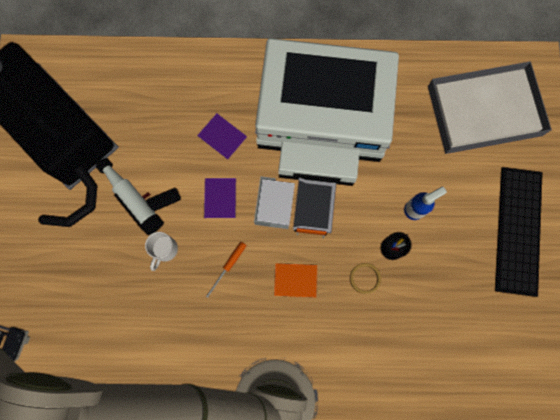

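View pics/scene0.png

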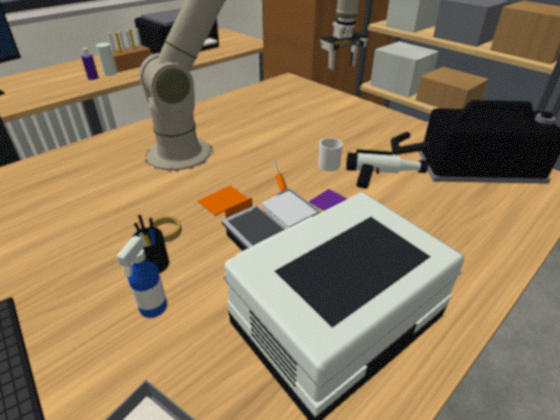

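Top view: the white panel on the magazine is at about (275,202) and the dark carriage bed at (314,204). The look-alikes are purple at (220,198) and (222,135), and orange at (296,280). The plain white one, in the magazine beside the carriage, is the one I want. Next, a close crop.

```bash
cat > h.py <<'E'
import numpy as np,cv2,pickle
from scipy.spatial.transform import Rotation as R
def tool(o):
    T=np.eye(4);w=o["ee_rot"];T[:3,:3]=R.from_quat([w[1],w[2],w[3],w[0]]).as_matrix();T[:3,3]=o["ee_pos"];return T
def cam(o,f):
    E=np.array(f["extrinsics"]) if "extrinsics" in f else tool(o)@np.array(f["T_tool_cam"])
    K=np.array([[f["fx"],0,f["cx"]],[0,f["fy"],f["cy"]],[0,0,1]]);return E,K,np.array(f["distortion"])
def unproj(o,f,px,z):
    E,K,D=cam(o,f);u=cv2.undistortPoints(np.array(px,float).reshape(-1,1,2),K,D).reshape(-1,2)
    d=np.c_[u,np.ones(len(u))]@E[:3,:3].T;return E[:3,3]+d*((np.array(z)-E[2,3])/d[:,2])[:,None]
def proj(o,f,P):
    E,K,D=cam(o,f);I=np.linalg.inv(E);return cv2.projectPoints(np.array(P,float).reshape(-1,1,3),cv2.Rodrigues(I[:3,:3])[0],I[:3,3],K,D)[0].reshape(-1,2)
def grab(n,name):
    from plant import ctrl
    o=ctrl.get_obs();f=ctrl.grab_frame(n);pickle.dump((o,f),open(f"f_{name}.pkl","wb"));cv2.imwrite(f"pics/{name}.png",f["image"][...,::-1]);return o,f
E
python3 - <<'E'
from h import *
o,f=pickle.load(open("f_top.pkl","rb"))
c=f["image"][165:245,240:345,::-1];cv2.imwrite("pics/c1.png",cv2.resize(c,None,fx=7,fy=7,interpolation=cv2.INTER_CUBIC))
print(unproj(o,f,[(275,202),(314,204),(310,233)],[.07,.058,.092]))
print(tool(o))
E
```

```text
[[ 0.59065774  0.00712706  0.07      ]
 [ 0.58847076 -0.1130301   0.058     ]
 [ 0.49299307 -0.09912782  0.092     ]]
[[-9.62503224e-01  2.71270135e-01 -2.38642920e-04  1.96638029e-01]
 [ 2.71270166e-01  9.62501941e-01 -1.58468257e-03  6.97276954e-01]
 [-2.00182780e-04 -1.58999878e-03 -9.99998716e-01  1.97031016e-01]
 [ 0.00000000e+00  0.00000000e+00  0.00000000e+00  1.00000000e+00]]
```

View pics/c1.png

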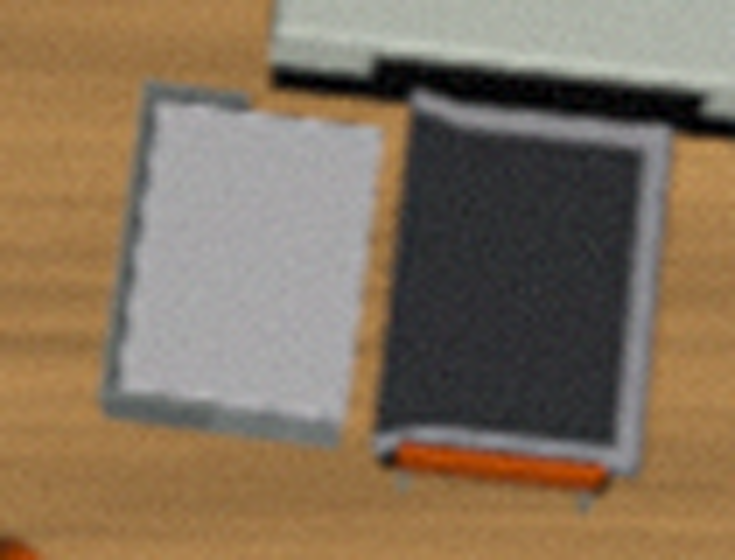

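The crop confirms it: white panel in the grey magazine, open toward the dark bed, orange plate on the robot side, printer yawed about -5°. I'll move above it for a close wrist view.

```bash
python3 -m creep '[[[-0.95,-1,0],[0,0,0],0],[[-0.95,-1,0],[0,0,0],0],[[-0.95,-1,0],[0,0,0],0],[[-0.95,-1,0],[0,0,0],0],[[-0.95,-1,0],[0,0,0],0],[[-0.95,-1,0],[0,0,0],0],[[-0.95,-1,0],[0,0,0],0],[[-0.95,-1,0],[0,0,0],0]]'
python3 -m creep '[[[-0.95,-1,0],[0,0,0],0],[[-0.95,-1,0],[0,0,0],0],[[-0.95,-1,0],[0,0,0],0],[[-0.95,-1,0],[0,0,0],0],[[-0.95,-1,0],[0,0,0],0],[[-0.95,-1,0],[0,0,0],0],[[-0.95,-1,0],[0,0,0],0],[[-0.95,-1,0],[0,0,0],0]]'
python3 -m creep '[[[-0.95,-1,0],[0,0,0],0],[[-0.95,-1,0],[0,0,0],0],[[-0.95,-1,0],[0,0,0],0],[[-0.95,-1,0],[0,0,0],0],[[-0.95,-1,0],[0,0,0],0],[[-0.95,-1,0],[0,0,0],0],[[-0.95,-1,0],[0,0,0],0],[[-0.95,-1,0],[0,0,0],0]]'
python3 -m creep '[[[0,0,0],[0,0,10],0],[[0,0,0],[0,0,10],0],[[0,0,0],[0,0,10],0],[[0,0,0],[0,0,10],0],[[0,0,0],[0,0,10],0],[[0,0,0],[0,0,10],0],[[0,0,0],[0,0,10],0],[[0,0,0],[0,0,9],0.5]]'
python3 -c "
from h import *
o,f=grab('wrist','w1');print(o['ee_pos'],tool(o)[:3,:2],o['contact_force'])
im=cv2.resize(f['image'][...,::-1],(800,600),interpolation=cv2.INTER_CUBIC);cv2.imwrite('pics/w1b.png',im)"
```

```text
time: 1.15
ee_pos: [0.3258, 0.4527, 0.1979]
ee_rot: [0.0, 0.137, 0.991, -0.0]
contact_force: [0.4, 0.3, -0.8]
finger_gap: 0.0927
time: 2.15
ee_pos: [0.4543, 0.2087, 0.1979]
ee_rot: [-0.0, 0.137, 0.991, -0.0]
contact_force: [0.9, -0.5, -0.1]
finger_gap: 0.0932
time: 3.15
ee_pos: [0.5829, -0.0353, 0.1978]
ee_rot: [-0.0, 0.137, 0.991, 0.0]
contact_force: [-0.2, 0.4, 0.1]
finger_gap: 0.093
time: 4.15
ee_pos: [0.5824, -0.0342, 0.1978]
ee_rot: [-0.0, 0.738, 0.675, -0.0]
contact_force: [0.7, 0.3, 0.1]
finger_gap: 0.0871
[ 0.58242306 -0.03424393  0.19783134] [[ 8.79878674e-02  9.96121522e-01]
 [ 9.96121546e-01 -8.79878658e-02]
 [-2.91077948e-06 -2.21327755e-04]] [0.70840635 0.33294045 0.10257944]
```

View pics/w1b.png

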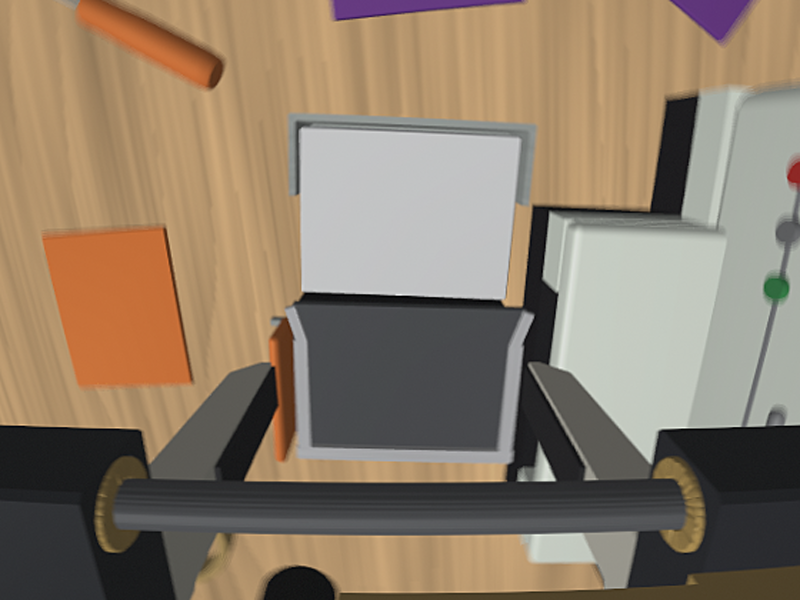

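Wrist view (800 px scale): panel top corners are at about (301,126), (520,138), (506,300) and (302,293). The stop is at row ~448 between columns 311 and 500, and the push plate at (283,395). I'll rectify to the known planes and fit.

```bash
cat >> h.py <<'E'
def rectify(o,f,z,x0=.46,x1=.70,y0=-.20,y1=.10,s=.0005):
    # image rows: x descending from x1 ; cols: y descending from y1
    xs=np.arange(x1,x0,-s);ys=np.arange(y1,y0,-s);Y,X=np.meshgrid(ys,xs)
    p=proj(o,f,np.c_[X.ravel(),Y.ravel(),np.full(X.size,z)]).astype(np.float32).reshape(X.shape+(2,))
    return cv2.remap(f["image"],p[...,0],p[...,1],cv2.INTER_LINEAR)
E
python3 - <<'E'
from h import *
o,f=pickle.load(open("f_w1.pkl","rb"))
pt=np.array([(301,126),(520,138),(506,300),(302,293)])*.7
bd=np.array([(311,445),(500,450),(513,350),(306,345)])*.7
for n,p,z in(("panel",pt,.0708),("bed",bd,.058)):
    w=unproj(o,f,p,z)[:,:2];print(n,w.round(4).tolist())
    print([round(float(np.linalg.norm(w[i]-w[i-1])),4) for i in range(4)])
r=rectify(o,f,.0708);cv2.imwrite("pics/r.png",np.vstack([r[...,::-1]]))
g=cv2.cvtColor(r,cv2.COLOR_RGB2HSV)
m=((g[...,2]>165)&(g[...,1]<25)).astype(np.uint8)
n,l,st,c=cv2.connectedComponentsWithStats(cv2.morphologyEx(m,cv2.MORPH_OPEN,np.ones((9,9))))
for i in range(1,n):
    if st[i,4]>20000:
        cn=cv2.findContours((l==i).astype(np.uint8),0,1)[0][0];R_=cv2.minAreaRect(cn);print("rect x,y",.70-R_[0][1]*.0005,.10-R_[0][0]*.0005,np.array(R_[1])*.0005,R_[2])
r=rectify(o,f,.058);cv2.imwrite("pics/r2.png",cv2.resize(r[...,::-1],None,fx=1.3,fy=1.24))
v=r.max(2).astype(int)
# bed profile: along x at several y; along y at several x
for y in(-.07,-.09,-.11,-.13): 
    row=v[:,int((.10-y)/.0005)];d=np.abs(np.diff(row));print("y",y,[(round(.70-i*.0005,4),int(row[i+2]-row[i-1])) for i in np.where(d>18)[0]])
E
```

```text
panel [[0.534, 0.063], [0.661, 0.0452], [0.6496, -0.0535], [0.5206, -0.0375]]
[0.1015, 0.1282, 0.0994, 0.1299]
bed [[0.5074, -0.1563], [0.645, -0.1727], [0.6559, -0.0939], [0.5152, -0.0779]]
[0.0788, 0.1386, 0.0795, 0.1416]
rect x,y 0.5907897796630859 0.004815742492675787 [0.09909171 0.12928313] 7.396076202392578
y -0.07 [(np.float64(0.6855), -124), (np.float64(0.685), -134), (np.float64(0.6845), -87), (np.float64(0.671), 76), (np.float64(0.6705), 101), (np.float64(0.67), 95), (np.float64(0.6695), 57), (np.float64(0.516), 51), (np.float64(0.5155), 70), (np.float64(0.515), 68), (np.float64(0.5085), -57), (np.float64(0.508), -67)]
y -0.09 [(np.float64(0.6835), -79), (np.float64(0.683), -113), (np.float64(0.6825), -113), (np.float64(0.682), -72), (np.float64(0.663), 77), (np.float64(0.6625), 86), (np.float64(0.662), 80), (np.float64(0.6615), 57), (np.float64(0.515), 52), (np.float64(0.5145), 59), (np.float64(0.514), 50), (np.float64(0.505), -47), (np.float64(0.489), -71), (np.float64(0.4885), -77), (np.float64(0.488), -61)]
y -0.11 [(np.float64(0.6875), -64), (np.float64(0.687), -67), (np.float64(0.6685), -55), (np.float64(0.668), -87), (np.float64(0.6675), -90), (np.float64(0.667), -63), (np.float64(0.6615), 79), (np.float64(0.661), 93), (np.float64(0.6605), 83), (np.float64(0.66), 53), (np.float64(0.6505), -53), (np.float64(0.65), -53), (np.float64(0.512), 49), (np.float64(0.49), -74), (np.float64(0.4895), -88), (np.float64(0.489), -81), (np.float64(0.4885), -49)]
y -0.13 [(np.float64(0.6805), 48), (np.float64(0.68), 47), (np.float64(0.6785), -55), (np.float64(0.678), -97), (np.float64(0.6775), -103), (np.float64(0.677), -72), (np.float64(0.66), 45), (np.float64(0.6595), 68), (np.float64(0.659), 74), (np.float64(0.6585), 73), (np.float64(0.658), 59), (np.float64(0.4845), -59), (np.float64(0.484), -102), (np.float64(0.4835), -124), (np.float64(0.483), -115), (np.float64(0.4825), -80)]
```

View pics/r2.png

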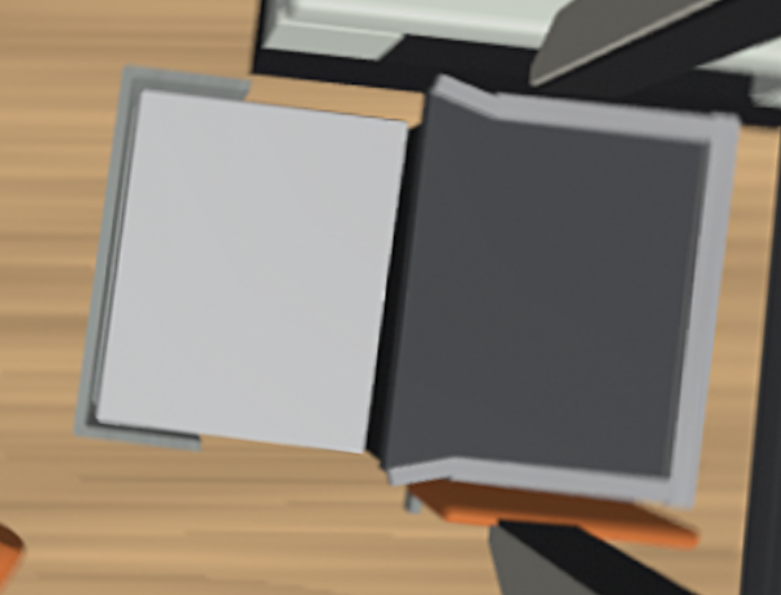

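Fit results: panel centre (0.591, 0.005), yaw -7.4°, size 129x99 (130x100 expected). Stop base length is 136 (expected 136). Seat ≈ (0.5815, -0.1147), yaw -6.3°. So travel is ~120 mm along -y, with +4 mm in x and +1.1° to correct. I'll press with two half-open fingertips at panel centre so yaw stays controlled.

```bash
python3 -m creep '[[[0,0,0],[0,0,2.3],0.5],[[0.4,0.03,1],[0,0,0],0.5],[[0.4,0.03,1],[0,0,0],0.5],[[0.4,0.03,1],[0,0,0],0.5],[[0.4,0.03,1],[0,0,0],0.5],[[0,0,0.6],[0,0,0],0.5],[[0,0,0],[0,0,0],0.5]]'
python3 -c "
from plant import ctrl
o=ctrl.get_obs();print(o['contact_force'],o['ee_pos'])"
python3 -m creep '[[[0,0,0.08],[0,0,0],0.5],[[0,0,0.08],[0,0,0],0.5],[[0,0,0],[0,0,0],0.5]]'
```

```text
time: 5.08
ee_pos: [0.5898, 0.0044, 0.0822]
ee_rot: [-0.0, 0.749, 0.662, -0.001]
contact_force: [-0.4, 0.1, -0.0]
finger_gap: 0.0464
[-0.42076486  0.11980036 -0.04207297] [0.58983559 0.00435738 0.0822023 ]
time: 5.45
ee_pos: [0.5906, 0.0049, 0.0794]
ee_rot: [0.0, 0.749, 0.662, 0.0]
contact_force: [0.3, -0.6, -0.8]
finger_gap: 0.0462
```

```bash
python3 -m creep '[[[0,0,0.08],[0,0,0],0.5],[[0,0,0.08],[0,0,0],0.5],[[0,0,0.08],[0,0,0],0.5],[[0,0,0],[0,0,0],0.5]]'
python3 -m creep '[[[0,0,0.04],[0,0,0],0.5],[[0,0,0.04],[0,0,0],0.5],[[0,0,0],[0,0,0],0.5]]'
```

```text
time: 5.95
ee_pos: [0.5903, 0.005, 0.0727]
ee_rot: [-0.0, 0.749, 0.662, -0.0]
contact_force: [-0.7, -0.1, -0.2]
finger_gap: 0.0465
time: 6.32
ee_pos: [0.5904, 0.005, 0.0709]
ee_rot: [0.0, 0.749, 0.662, -0.0]
contact_force: [0.5, -0.7, -0.0]
finger_gap: 0.0464
```

```bash
python3 -m creep '[[[0,0,0.04],[0,0,0],0.5],[[0,0,0.04],[0,0,0],0.5],[[0,0,0],[0,0,0],0.5]]'
```

```text
time: 6.7
ee_pos: [0.5904, 0.005, 0.0688]
ee_rot: [-0.0, 0.749, 0.662, -0.0]
contact_force: [0.8, 1.1, -0.4]
finger_gap: 0.0466
```

```bash
python3 -m creep '[[[0,0,0.04],[0,0,0],0.5],[[0,0,0],[0,0,0],0.5]]'; python3 -m creep '[[[0,0,0.04],[0,0,0],0.5],[[0,0,0],[0,0,0],0.5]]'
```

```text
time: 6.95
ee_pos: [0.5904, 0.005, 0.0679]
ee_rot: [-0.0, 0.749, 0.662, -0.0]
contact_force: [-0.6, -1.3, 0.4]
finger_gap: 0.0465
time: 7.2
ee_pos: [0.5904, 0.0049, 0.0669]
ee_rot: [0.0, 0.749, 0.662, -0.0]
contact_force: [-0.0, 0.8, -0.0]
finger_gap: 0.0464
```

No contact yet. The tips may sit behind the TCP while the fingers are open, so I'll go on in small steps.

```bash
python3 -m creep '[[[0,0,0.04],[0,0,0],0.5],[[0,0,0],[0,0,0],0.5]]'; python3 -m creep '[[[0,0,0.04],[0,0,0],0.5],[[0,0,0],[0,0,0],0.5]]';python3 -c "
from h import *
o,f=grab('wrist','w2');cv2.imwrite('pics/w2b.png',cv2.resize(f['image'][...,::-1],(800,600),interpolation=cv2.INTER_CUBIC))"
```

```text
time: 7.45
ee_pos: [0.5904, 0.005, 0.0659]
ee_rot: [-0.0, 0.749, 0.662, -0.0]
contact_force: [0.1, -0.5, 0.3]
finger_gap: 0.0465
time: 7.7
ee_pos: [0.5904, 0.005, 0.0649]
ee_rot: [-0.0, 0.749, 0.662, -0.0]
contact_force: [-1.1, -0.5, -0.1]
finger_gap: 0.0468
```

View pics/w2b.png

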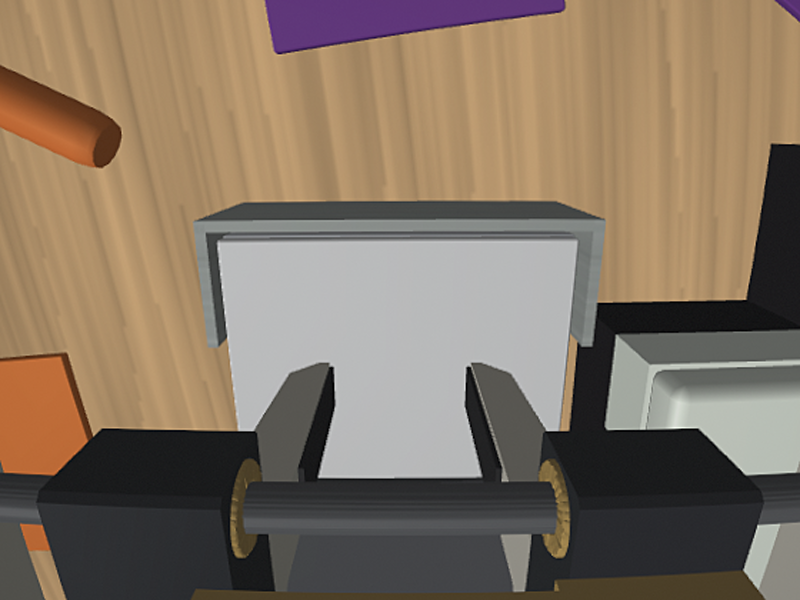

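The tips sit above the white panel at about (327,367) and (475,365), centred between its sides. I'll keep feeling downward.

```bash
for i in 1 2; do :; done; python3 -m creep '[[[0,0,0.04],[0,0,0],0.5],[[0,0,0],[0,0,0],0.5]]'|grep -E "pos|force"; python3 -m creep '[[[0,0,0.04],[0,0,0],0.5],[[0,0,0],[0,0,0],0.5]]'|grep -E "pos|force"
```

```text
ee_pos: [0.5904, 0.005, 0.0639]
contact_force: [-0.9, -0.1, 0.3]
ee_pos: [0.5904, 0.005, 0.0629]
contact_force: [-0.6, 0.5, -0.4]
```

```bash
python3 -m creep '[[[0,0,0.04],[0,0,0],0.5],[[0,0,0],[0,0,0],0.5]]'|grep -E "pos|force"
```

```text
ee_pos: [0.5904, 0.005, 0.0619]
contact_force: [0.2, -0.2, 0.5]
```

```bash
python3 -m creep '[[[0,0,0.04],[0,0,0],0.5],[[0,0,0],[0,0,0],0.5]]'|grep -E "pos|force"
```

```text
ee_pos: [0.5904, 0.005, 0.0609]
contact_force: [-0.0, 0.1, 0.1]
```

```bash
python3 -m creep '[[[0,0,0.06],[0,0,0],0.5],[[0,0,0],[0,0,0],0.5]]'|grep -E "pos|force"; python3 -m creep '[[[0,0,0.06],[0,0,0],0.5],[[0,0,0],[0,0,0],0.5]]'|grep -E "pos|force"
```

```text
ee_pos: [0.5904, 0.005, 0.0593]
contact_force: [-1.2, -0.6, 0.0]
ee_pos: [0.5904, 0.005, 0.0578]
contact_force: [0.1, 0.0, 0.0]
```

```bash
python3 -c "
from h import *
o,f=grab('wrist','w3');g=f['image'][230:330,140:430,::-1];cv2.imwrite('pics/w3b.png',cv2.resize(g,None,fx=2.7,fy=2.7,interpolation=cv2.INTER_CUBIC));print(o['contact_force'],o['ee_pos'])"
```

```text
[0.08324825 0.01809634 0.01738083] [0.59035531 0.00498747 0.05782296]
```

View pics/w3b.png

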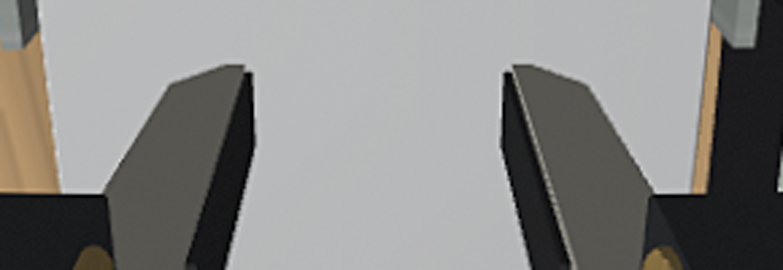

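Pads at (250,73) and (505,73) in the crop are still clear of the panel. The gap-to-pixel ratio puts the tips 10–20 mm behind the TCP, so lower further.

```bash
python3 -m creep '[[[0,0,0.06],[0,0,0],0.5],[[0,0,0],[0,0,0],0.5]]'|grep -E "pos|force"; python3 -m creep '[[[0,0,0.06],[0,0,0],0.5],[[0,0,0],[0,0,0],0.5]]'|grep -E "pos|force"
```

```text
ee_pos: [0.5904, 0.0049, 0.0563]
contact_force: [0.7, 0.5, -0.2]
ee_pos: [0.5904, 0.005, 0.0548]
contact_force: [0.8, 0.3, 0.3]
```

```bash
python3 -m creep '[[[0,0,0.06],[0,0,0],0.5],[[0,0,0],[0,0,0],0.5]]'|grep -E "pos|force"
```

```text
ee_pos: [0.5904, 0.005, 0.0533]
contact_force: [-0.7, -0.5, -0.0]
```

```bash
python3 -m creep '[[[0,0,0.06],[0,0,0],0.5],[[0,0,0],[0,0,0],0.5]]'|grep -E "pos|force"
```

```text
ee_pos: [0.5904, 0.005, 0.0518]
contact_force: [0.1, 0.5, 0.5]
```

```bash
python3 -m creep '[[[0,0,0.06],[0,0,0],0.5],[[0,0,0],[0,0,0],0.5]]'|grep -E "pos|force"
```

```text
ee_pos: [0.5904, 0.005, 0.0503]
contact_force: [0.7, 0.4, 0.2]
```

```bash
python3 -m creep '[[[0,0,0.06],[0,0,0],0.5],[[0,0,0],[0,0,0],0.5]]'|grep -E "pos|force"
```

```text
ee_pos: [0.5905, 0.005, 0.0491]
contact_force: [-0.8, 0.1, 4.7]
```

```bash
python3 -m creep '[[[0,0,0.06],[0,0,0],0.5],[[0,0,0],[0,0,0],0.5]]'|grep -E "pos|force"
```

```text
ee_pos: [0.5905, 0.005, 0.0479]
contact_force: [-1.6, 0.5, 8.1]
```

Contact found at TCP z ≈ 0.050, stiffness about 3 N/mm. Press on to ~12 N and start the drag.

```bash
python3 -m creep '[[[0,0,0.05],[0,0,0],0.5],[[-0.1,0.01,0],[0,0,-0.1],0.5],[[-0.16,0.013,0],[0,0,-0.1],0.5],[[-0.16,0.013,0],[0,0,-0.1],0.5]]'|grep -E "pos|force"
```

```text
ee_pos: [0.5912, -0.0035, 0.0471]
contact_force: [0.4, 5.4, 10.8]
```

```bash
python3 -c "
from h import *
o,f=grab('wrist','w4');r=f['image'];cv2.imwrite('pics/w4.png',r[...,::-1]);print(o['contact_force'],o['ee_pos'])
g=cv2.cvtColor(r,cv2.COLOR_RGB2HSV)
for n in('w3','w4'):
    im=pickle.load(open(f'f_{n}.pkl','rb'))[1]['image'].max(2).astype(int)
    for c in(230,280,330):print(n,c,im[140:200:2,c].tolist())"
```

```text
[ 0.35821473  5.35577729 10.81935132] [ 0.59117947 -0.00354616  0.04711189]
w3 230 [160, 77, 72, 72, 73, 71, 74, 71, 153, 141, 141, 143, 116, 97, 108, 122, 192, 187, 187, 187, 187, 187, 186, 186, 187, 187, 187, 187, 186, 187]
w3 280 [181, 65, 70, 71, 72, 72, 73, 69, 147, 139, 139, 142, 98, 109, 87, 135, 193, 187, 186, 187, 186, 186, 186, 186, 186, 186, 187, 187, 187, 186]
w3 330 [177, 73, 71, 70, 71, 71, 72, 69, 148, 138, 139, 140, 98, 111, 89, 141, 189, 185, 185, 185, 185, 185, 185, 186, 185, 186, 185, 185, 185, 185]
w4 230 [109, 142, 140, 140, 144, 95, 111, 172, 173, 172, 172, 173, 172, 172, 174, 153, 101, 172, 187, 186, 186, 186, 186, 186, 187, 186, 185, 187, 185, 186]
w4 280 [111, 141, 139, 139, 142, 93, 109, 168, 172, 171, 172, 171, 171, 171, 175, 85, 130, 191, 185, 185, 185, 185, 185, 186, 185, 185, 185, 185, 186, 185]
w4 330 [98, 139, 137, 137, 139, 106, 99, 163, 171, 170, 170, 170, 170, 170, 175, 85, 152, 186, 184, 185, 184, 185, 184, 185, 185, 184, 184, 184, 185, 184]
```

The panel moves with the fingers: panel2 is exposed and the rear edge is steady in the wrist view. A touch more press and carry on.

```bash
python3 -m creep '[[[-0.1,0.013,0.03],[0,0,-0.1],0.5],[[-0.16,0.013,0],[0,0,-0.1],0.5],[[-0.16,0.013,0],[0,0,-0.1],0.5],[[-0.16,0.013,0],[0,0,-0.1],0.5]]'|grep -E "pos|force"
```

```text
ee_pos: [0.5911, -0.0179, 0.0466]
contact_force: [0.8, 6.3, 12.3]
```

```bash
python3 -m creep '[[[-0.16,0.013,0],[0,0,-0.1],0.5],[[-0.16,0.013,0],[0,0,-0.1],0.5],[[-0.16,0.013,0],[0,0,-0.1],0.5]]'|grep -E "pos|force"
```

```text
ee_pos: [0.5908, -0.03, 0.0466]
contact_force: [0.4, 8.0, 12.2]
```

```bash
python3 -m creep '[[[-0.16,0.013,0],[0,0,-0.1],0.5],[[-0.08,0,0],[0,0,0],0.5]]'|grep -E "pos|force"
```

```text
ee_pos: [0.5906, -0.0362, 0.0466]
contact_force: [1.2, 8.2, 12.3]
```

Drag force rose to 8 N, so I'll check before going further.

```bash
python3 -c "
from h import *
o,f=grab('wrist','w5');print(o['contact_force'],o['ee_pos']);a=f['image'][90:]
o,t=grab('top','t5');b=cv2.resize(t['image'][160:250,235:350],None,fx=4,fy=4,interpolation=cv2.INTER_CUBIC)[:240]
cv2.imwrite('pics/w5b.png',np.vstack([a,np.pad(b,((0,0),(0,100),(0,0)))])[...,::-1])"
```

```text
[ 1.23850355  8.15848354 12.33919772] [ 0.59056965 -0.03619911  0.04657244]
```

View pics/w5b.png

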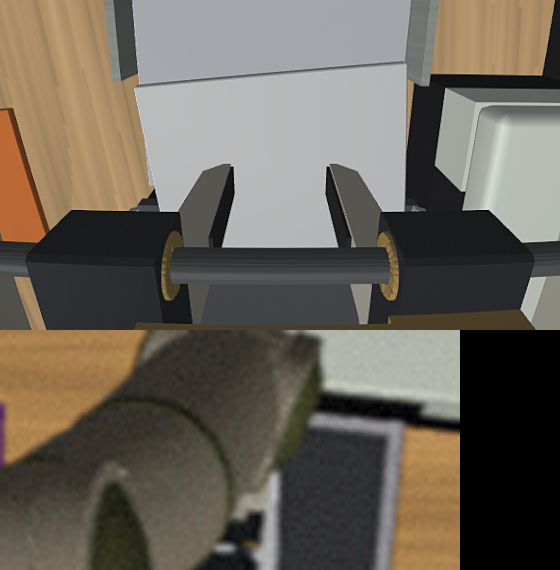

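The panel has yawed about 5° relative to the tool: the rear edge runs from (137,178) to (406,152) in the full frame, so the printer side lags. I'll measure its pose and the rail positions.

Run:
```python
from h import *
o,f=pickle.load(open("f_w5.pkl","rb"))
w=unproj(o,f,[(137,178),(406,153),(153,290),(404,290)],.0675)[:,:2];print(w.round(4).tolist(),np.linalg.norm(w[1]-w[0]))
d=w[1]-w[0];print("yaw",np.degrees(np.arctan2(d[1],d[0])))
T=tool(o);print("tool yaw",np.degrees(np.arctan2(T[1,1],T[0,1])))
u=d/np.linalg.norm(d);v=np.array([-u[1],u[0]]);c=(w[0]+w[1])/2-.05*v
ps=np.radians(-6.3);ux=np.array([np.cos(ps),np.sin(ps)]);uy=np.array([-ux[1],ux[0]]);s=np.array([.5815,-.1147])
print("centre",c,"in seat",(c-s)@ux,(c-s)@uy,"tcp in seat",(o['ee_pos'][:2]-s)@ux,(o['ee_pos'][:2]-s)@uy)
for a in(-.065,.065):
    for b in(-.05,.05): print("corner",a,b,[round(float(((c+a*u+b*v)-s)@e),4) for e in(ux,uy)])
# seat frame points for rails in this image
P=[np.r_[s+a*ux+b*uy,.063] for a,b in((-.068,.031),(.068,.031),(-.068,.056),(.068,.056))];print(proj(o,f,P).round(0).tolist())
```

```text
[[0.5289, 0.0181], [0.6558, 0.0169], [0.5242, -0.0414], [0.6549, -0.0549]] 0.126898303947305
yaw -0.5430072702768595
tool yaw -5.875256542913095
centre [ 0.59184976 -0.03254288] in seat 0.0012718073946811474 0.08279669180883958 tcp in seat 0.0004006393866186537 0.07902207398247156
corner -0.065 -0.05 [-0.0584, 0.0265]
corner -0.065 0.05 [-0.0684, 0.126]
corner 0.065 -0.05 [0.071, 0.0396]
corner 0.065 0.05 [0.0609, 0.1391]
[[157.0, 341.0], [396.0, 343.0], [152.0, 303.0], [402.0, 305.0]]
```

Diagnosis: my +x shift jammed the panel on the printer-side cheek. That yawed it, and its leading corner now touches the flare (+71 mm, y = 40 mm). I'll ease the press slightly, turn it back and shift ~3 mm back toward the robot.

```bash
python3 -m creep '[[[0,-0.03,-0.012],[0,0,1.4],0.5],[[0,-0.03,0],[0,0,1.5],0.5],[[-0.04,-0.03,0],[0,0,1.5],0.5],[[-0.04,-0.03,0],[0,0,1.4],0.5]]'|grep -E "pos|force"
python3 -c "
from h import *
o,f=grab('wrist','w6');print(o['contact_force'],o['ee_pos']);v=f['image'].max(2).astype(int)
for c in(170,200,230,280,330,360,390):
    d=v[130:220,c];print(c,d[::2].tolist())"
```

```text
ee_pos: [0.5887, -0.0396, 0.0471]
contact_force: [4.3, 1.3, 11.0]
[ 4.3267701   1.28888858 10.96169065] [ 0.58873096 -0.03957766  0.04714694]
170 [170, 169, 169, 169, 170, 171, 171, 171, 171, 171, 171, 171, 170, 172, 171, 172, 171, 172, 171, 172, 172, 173, 136, 118, 191, 187, 188, 187, 187, 187, 187, 187, 187, 188, 187, 187, 186, 187, 187, 186, 187, 186, 187, 187, 187]
200 [170, 169, 170, 169, 170, 170, 170, 170, 169, 170, 170, 170, 170, 170, 170, 169, 170, 171, 172, 144, 118, 188, 186, 186, 186, 185, 187, 186, 186, 186, 187, 186, 186, 186, 186, 186, 186, 186, 186, 186, 186, 186, 186, 186, 187]
230 [169, 170, 170, 170, 170, 170, 169, 170, 169, 170, 170, 169, 170, 169, 170, 170, 147, 115, 183, 186, 186, 186, 187, 185, 186, 186, 187, 186, 186, 187, 187, 186, 186, 186, 186, 187, 187, 186, 186, 186, 186, 186, 187, 187, 187]
280 [170, 169, 170, 170, 170, 170, 171, 170, 170, 170, 171, 171, 104, 174, 185, 185, 185, 184, 185, 185, 184, 185, 184, 185, 184, 185, 185, 184, 184, 185, 185, 185, 184, 184, 185, 184, 185, 184, 184, 184, 185, 184, 184, 185, 184]
330 [170, 170, 170, 170, 170, 170, 179, 90, 161, 185, 183, 183, 183, 183, 183, 183, 184, 183, 183, 183, 184, 183, 183, 184, 183, 183, 183, 184, 184, 183, 183, 183, 184, 184, 183, 184, 183, 184, 183, 184, 183, 184, 183, 183, 183]
360 [169, 169, 170, 175, 96, 150, 185, 183, 183, 183, 183, 182, 182, 183, 184, 183, 184, 183, 183, 183, 183, 183, 183, 183, 184, 183, 183, 183, 183, 184, 183, 183, 183, 183, 183, 183, 183, 183, 183, 182, 183, 183, 183, 183, 183]
390 [173, 108, 137, 184, 182, 181, 182, 181, 182, 183, 182, 181, 182, 182, 182, 182, 183, 182, 182, 182, 181, 182, 182, 182, 182, 182, 182, 183, 182, 182, 182, 182, 182, 182, 182, 182, 182, 182, 183, 182, 182, 182, 182, 182, 183]
```

```bash
cat >> h.py <<'E'
def pose(name,z=.0675,draw=False):
    """rear edge of panel1 in the wrist view -> pose in seat frame"""
    o,f=grab("wrist",name);v=cv2.GaussianBlur(f["image"],(3,3),0).max(2).astype(int);pts=[]
    cols=range(165,400,5);lo,hi=90,300
    for c in cols:
        col=v[lo:hi,c];k=[i for i in range(2,len(col)-8) if col[i]<150 and col[i]==col[max(0,i-4):i+5].min() and np.all(col[i+4:i+8]>175)]
        if k: pts.append((c,lo+k[0]+1))
    pts=np.array(pts,float);w=unproj(o,f,pts,z)[:,:2]
    a=np.polyfit(w[:,0],w[:,1],1);r=np.abs(w[:,1]-np.polyval(a,w[:,0]));g=r<max(.0015,np.median(r)*2);a=np.polyfit(w[g,0],w[g,1],1)
    ps=np.radians(-6.3);ux=np.array([np.cos(ps),np.sin(ps)]);uy=np.array([-ux[1],ux[0]]);s=np.array([.5815,-.1147])
    T=tool(o);print("rear edge yaw rel printer",round(np.degrees(np.arctan(a[0]))+6.3,2),"tool yaw rel",round(np.degrees(np.arctan2(T[1,1],T[0,1]))+6.3,2),"n",g.sum(),len(pts))
    t=o["ee_pos"][:2];q=np.array([s[0]+.0,0]);q[1]=np.polyval(a,q[0]);print("rear edge y(seat) at about mid",((q-s)@uy).round(4),"tcp seat",((t-s)@ux).round(4),((t-s)@uy).round(4),"z",o["ee_pos"][2].round(4),"F",o["contact_force"].round(1),"M",o["wrist_torque"].round(2))
    return o,f
E
python3 -c "
from h import *
pose('w7')"
```

```text
rear edge yaw rel printer 5.52 tool yaw rel -5.56 n 47 47
rear edge y(seat) at about mid 0.1318 tcp seat -0.0011 0.0754 z 0.0472 F [ 3.7  1.9 11. ] M [ 0.38 -0.51 -0.06]
```

The tool twisted without the panel, so the press is mostly on one finger. I'll lift clear, align the tool with the panel, press straight and use the moment to see which finger carries.

```bash
python3 -m creep '[[[0,0,-0.2],[0,0,0],0.5],[[0,0,0],[0,0,-5.5],0.5],[[0,0,0],[0,0,-5.5],0.5],[[0.24,0,0],[0,0,0],0.5],[[0,0,0],[0,0,0],0.5]]'|grep -E "pos|force"
python3 -c "
from h import *
pose('w8')"
python3 -m creep '[[[0,0,0.13],[0,0,0],0.5],[[0,0,0.03],[0,0,0],0.5],[[0,0,0],[0,0,0],0.5]]'|grep -E "pos|force"
python3 -c "
from h import *
pose('w9')"
```

```text
ee_pos: [0.5857, -0.0329, 0.0506]
contact_force: [-0.2, 0.9, 0.2]
rear edge yaw rel printer 5.52 tool yaw rel 5.49 n 47 47
rear edge y(seat) at about mid 0.1311 tcp seat -0.0048 0.0818 z 0.0506 F [-0.2  0.9  0.2] M [-0.01  0.07  0.  ]
ee_pos: [0.5859, -0.0334, 0.0473]
contact_force: [-2.0, 2.1, 10.3]
rear edge yaw rel printer 5.55 tool yaw rel 5.52 n 47 47
rear edge y(seat) at about mid 0.1317 tcp seat -0.0045 0.0813 z 0.0473 F [-2.   2.1 10.3] M [0.3  0.65 0.05]
```

The moment puts the press ~35 mm toward the robot, so only the left finger is loaded. Roll the tool about its x to load the right one.

```bash
python3 -m creep '[[[0,0,0],[1,0,0],0.5],[[0,0,0],[0,0,0],0.5],[[0,0,0],[0,0,0],0.5]]'|grep -E "pos|force"
python3 -c "
from h import *
pose('w10')"
python3 -m creep '[[[0,0,0],[1,0,0],0.5],[[0,0,0],[0,0,0],0.5],[[0,0,0],[0,0,0],0.5]]'|grep -E "pos|force"
python3 -c "
from h import *
pose('w11')"
```

```text
ee_pos: [0.5857, -0.0334, 0.0474]
contact_force: [-2.2, 1.4, 11.5]
rear edge yaw rel printer 5.67 tool yaw rel 5.52 n 47 47
rear edge y(seat) at about mid 0.1317 tcp seat -0.0048 0.0813 z 0.0474 F [-2.2  1.4 11.5] M [0.28 0.58 0.  ]
ee_pos: [0.5854, -0.0334, 0.0474]
contact_force: [-4.4, 1.1, 13.3]
rear edge yaw rel printer 5.56 tool yaw rel 5.52 n 47 47
rear edge y(seat) at about mid 0.132 tcp seat -0.0051 0.0813 z 0.0474 F [-4.4  1.1 13.3] M [0.3  0.79 0.03]
```

Balance is improving: the press centre is now within ~10 mm of the middle. Ease the press a little and try the turn again.

```bash
python3 -m creep '[[[0,-0.03,-0.03],[0,0,0],0.5],[[-0.02,-0.03,0],[0,0,1.4],0.5],[[-0.02,-0.03,0],[0,0,1.4],0.5],[[-0.02,-0.02,0],[0,0,1.4],0.5],[[-0.02,0,0],[0,0,1.4],0.5]]'|grep -E "pos|force"
python3 -c "
from h import *
pose('w12')"
```

```text
ee_pos: [0.5847, -0.034, 0.0484]
contact_force: [0.3, 4.8, 9.6]
rear edge yaw rel printer 5.51 tool yaw rel -0.04 n 47 47
rear edge y(seat) at about mid 0.1316 tcp seat -0.0057 0.0806 z 0.0484 F [0.3 4.8 9.6] M [ 1.25 -0.39  0.11]
```

Still slipping in twist, and now only the right finger carries. That's useful: dragging from the printer side should itself turn the panel back. Press to ~12 N and drag.

```bash
python3 -m creep '[[[0,-0.02,0.03],[0,0,0],0.5],[[-0.1,-0.02,0],[0,0,0],0.5],[[-0.12,-0.02,0],[0,0,0],0.5],[[-0.12,-0.02,0],[0,0,0],0.5]]'|grep -E "pos|force"
python3 -c "
from h import *
pose('w13')"
```

```text
ee_pos: [0.582, -0.0422, 0.0479]
contact_force: [0.7, 5.8, 11.4]
rear edge yaw rel printer 2.65 tool yaw rel 0.01 n 47 47
rear edge y(seat) at about mid 0.1264 tcp seat -0.0075 0.0721 z 0.0479 F [ 0.7  5.8 11.4] M [ 1.31 -0.49  0.1 ]
```

Yaw fell from 5.5° to 2.65°. More of the same.

```bash
python3 -m creep '[[[-0.12,-0.01,0.005],[0,0,0],0.5],[[-0.12,-0.01,0],[0,0,0],0.5],[[-0.12,0,0],[0,0,0],0.5]]'|grep -E "pos|force"
python3 -c "
from h import *
pose('w14')"
```

```text
ee_pos: [0.5801, -0.0514, 0.0478]
contact_force: [0.4, 4.7, 10.7]
rear edge yaw rel printer -0.69 tool yaw rel -0.01 n 47 47
rear edge y(seat) at about mid 0.1192 tcp seat -0.0083 0.0628 z 0.0478 F [ 0.4  4.7 10.7] M [ 1.13 -0.16  0.06]
```

Yaw is now -0.7° and the rear edge is at 119 mm. Since the two fingers can't share the load, I'll lift, shut the fingers and continue with a single central contact, with the rails guiding.

```bash
python3 -m creep '[[[0,0,-0.6],[0,0,0],0.5],[[0,0,-0.8],[-2,0,0],0.5],[[0,0,0],[0,0,0],1],[[0,0,0],[0,0,0],1],[[0,0,0],[0,0,0],1],[[0,0,0],[0,0,0],1]]' 10
python3 -c "
from h import *
o,f=pose('w15',z=.0705);cv2.imwrite('pics/w15b.png',cv2.resize(f['image'][...,::-1],(800,600),interpolation=cv2.INTER_CUBIC))"
```

```text
time: 17.77
ee_pos: [0.5796, -0.0528, 0.0813]
ee_rot: [0.001, 0.745, 0.667, -0.002]
contact_force: [-0.2, -0.5, -0.1]
finger_gap: 0.0113
rear edge yaw rel printer -0.95 tool yaw rel -0.04 n 45 45
rear edge y(seat) at about mid 0.1178 tcp seat -0.0087 0.0613 z 0.0813 F [-0.2 -0.5 -0.1] M [-0.1   0.08  0.05]
```

View pics/w15b.png

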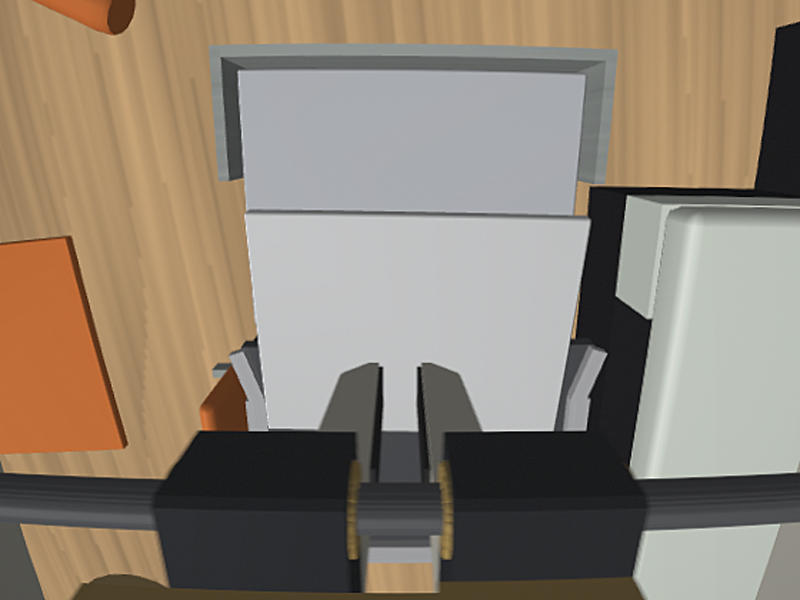

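View: the panel is nearly square, its front between the flares (edges at (268,428) and (563,430)). The rear edge is at row ~214, clear of the cheeks, and panel2 lies undisturbed. I'll recentre the shut fingers by +6 mm in tool y and feel down.

```bash
python3 -m creep '[[[0,0.25,0],[0,0,0],1],[[0,0,0.1],[0,0,0],1],[[0,0,0.1],[0,0,0],1],[[0,0,0.1],[0,0,0],1],[[0,0,0],[0,0,0],1]]' | grep -E "pos|force|gap"
python3 -m creep '[[[0,0,0.06],[0,0,0],1],[[0,0,0],[0,0,0],1]]' | grep -E "pos|force"
python3 -m creep '[[[0,0,0.06],[0,0,0],1],[[0,0,0],[0,0,0],1]]' | grep -E "pos|force"
```

```text
ee_pos: [0.5857, -0.0534, 0.0741]
contact_force: [-0.2, -0.8, 0.5]
finger_gap: 0.0003
ee_pos: [0.5859, -0.0535, 0.0728]
contact_force: [0.0, -0.7, 0.3]
ee_pos: [0.5859, -0.0534, 0.0712]
contact_force: [-0.6, -0.3, 0.1]
```

```bash
python3 -m creep '[[[0,0,0.04],[0,0,0],1],[[0,0,0],[0,0,0],1]]' | grep -E "pos|force"
```

```text
ee_pos: [0.5859, -0.0535, 0.0703]
contact_force: [1.2, 0.3, -0.7]
```

```bash
python3 -m creep '[[[0,0,0.04],[0,0,0],1],[[0,0,0],[0,0,0],1]]' | grep -E "pos|force"
```

```text
ee_pos: [0.586, -0.0535, 0.0693]
contact_force: [-0.5, 0.2, -0.3]
```

```bash
python3 -m creep '[[[0,0,0.04],[0,0,0],1],[[0,0,0],[0,0,0],1]]' | grep -E "pos|force"
```

```text
ee_pos: [0.5859, -0.0535, 0.0683]
contact_force: [-0.5, 0.3, 0.2]
```

```bash
python3 -m creep '[[[0,0,0.04],[0,0,0],1],[[0,0,0],[0,0,0],1]]' | grep -E "pos|force"
```

```text
ee_pos: [0.586, -0.0535, 0.0673]
contact_force: [0.2, -0.6, 1.1]
```

```bash
python3 -m creep '[[[0,0,0.04],[0,0,0],1],[[0,0,0],[0,0,0],1]]' | grep -E "pos|force"
```

```text
ee_pos: [0.5859, -0.0535, 0.0663]
contact_force: [0.8, -0.1, 0.3]
```

```bash
python3 -m creep '[[[0,0,0.03],[0,0,0],1],[[0,0,0],[0,0,0],1]]' | grep -E "pos|force"
```

```text
ee_pos: [0.586, -0.0535, 0.0655]
contact_force: [0.2, -0.4, 0.0]
```

```bash
python3 -m creep '[[[0,0,0.03],[0,0,0],1],[[0,0,0],[0,0,0],1]]' | grep -E "pos|force"
```

```text
ee_pos: [0.586, -0.0535, 0.0648]
contact_force: [0.0, 0.2, -0.3]
```

```bash
python3 -m creep '[[[0,0,0.03],[0,0,0],1],[[0,0,0],[0,0,0],1]]' | grep -E "pos|force"
```

```text
ee_pos: [0.5859, -0.0535, 0.064]
contact_force: [0.4, -0.1, 0.6]
```

```bash
python3 -m creep '[[[0,0,0.03],[0,0,0],1],[[0,0,0],[0,0,0],1]]' | grep -E "pos|force"
```

```text
ee_pos: [0.586, -0.0535, 0.0633]
contact_force: [0.7, 0.6, 0.2]
```

```bash
python3 -m creep '[[[0,0,0.03],[0,0,0],1],[[0,0,0],[0,0,0],1]]' | grep -E "pos|force"; python3 -c "
from h import *
o,f=pose('w16',z=.0705);cv2.imwrite('pics/w16b.png',np.hstack([cv2.resize(f['image'][90:330,130:430,::-1],None,fx=2.5,fy=2.5,interpolation=cv2.INTER_CUBIC)]))"
```

```text
ee_pos: [0.5859, -0.0535, 0.0625]
contact_force: [-0.4, -0.4, -0.2]
rear edge yaw rel printer -0.98 tool yaw rel -0.04 n 47 47
rear edge y(seat) at about mid 0.1179 tcp seat -0.0023 0.0613 z 0.0625 F [-0.4 -0.4 -0.2] M [-0.06  0.06  0.03]
```

View pics/w16b.png

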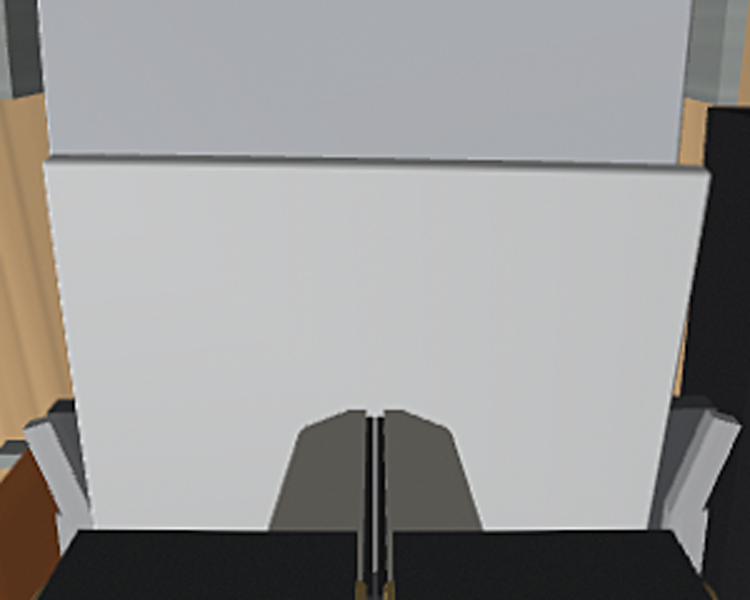

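The tips' edge at original row 255 matches tips ~20 mm behind the reported TCP, consistent with the first contact at 0.050. Panel is fine. Descend to 0.053, then feel.

```bash
python3 -m creep '[[[0,0,0.1],[0,0,0],1],[[0,0,0.1],[0,0,0],1],[[0,0,0.1],[0,0,0],1],[[0,0,0.06],[0,0,0],1],[[0,0,0],[0,0,0],1]]' | grep -E "pos|force"
python3 -m creep '[[[0,0,0.05],[0,0,0],1],[[0,0,0],[0,0,0],1]]' | grep -E "pos|force"
python3 -m creep '[[[0,0,0.05],[0,0,0],1],[[0,0,0],[0,0,0],1]]' | grep -E "pos|force"
```

```text
ee_pos: [0.5859, -0.0536, 0.0535]
contact_force: [-0.0, -0.1, 0.5]
ee_pos: [0.586, -0.0535, 0.0523]
contact_force: [0.2, 0.1, 0.3]
ee_pos: [0.5859, -0.0535, 0.051]
contact_force: [-0.6, -0.5, 0.3]
```

```bash
python3 -m creep '[[[0,0,0.04],[0,0,0],1],[[0,0,0],[0,0,0],1]]' | grep -E "pos|force"
```

```text
ee_pos: [0.5861, -0.0535, 0.0501]
contact_force: [-0.5, -0.9, 0.6]
```

```bash
python3 -m creep '[[[0,0,0.04],[0,0,0],1],[[0,0,0],[0,0,0],1]]' | grep -E "pos|force"
```

```text
ee_pos: [0.5861, -0.0535, 0.0492]
contact_force: [-0.2, 0.6, 3.0]
```

```bash
python3 -m creep '[[[0,0,0.04],[0,0,0],1],[[0,0,0],[0,0,0],1]]' | grep -E "pos|force"
```

```text
ee_pos: [0.5861, -0.0534, 0.0483]
contact_force: [-0.4, 1.6, 5.6]
```

```bash
python3 -m creep '[[[0,0,0.03],[0,0,0],1],[[0,0,0],[0,0,0],1]]' | grep -E "pos|force|time"
```

```text
time: 23.62
ee_pos: [0.5862, -0.0533, 0.0477]
contact_force: [-1.9, 0.7, 7.1]
```

```bash
python3 -m creep '[[[0,0,0.05],[0,0,0],1],[[-0.1,0,0],[0,0,0],1],[[-0.12,0,0],[0,0,0],1],[[-0.12,0,0],[0,0,0],1]]' | grep -E "pos|force"; python3 -c "
from h import *
pose('w17',z=.0695)"
```

```text
ee_pos: [0.5862, -0.0606, 0.047]
contact_force: [0.9, 4.4, 10.9]
rear edge yaw rel printer -0.94 tool yaw rel 0.03 n 47 47
rear edge y(seat) at about mid 0.1119 tcp seat -0.0012 0.0543 z 0.047 F [ 0.9  4.4 10.9] M [ 1.19 -0.04  0.01]
```

It sticks and moves with the fingers, yaw steady. Continue.

```bash
python3 -m creep '[[[-0.14,0,0.02],[0,0,0],1],[[-0.14,0,0],[0,0,0],1],[[-0.14,0,0],[0,0,0],1]]' | grep -E "pos|force"; python3 -c "
from h import *
pose('w18',z=.0695)"
```

```text
ee_pos: [0.5853, -0.071, 0.0467]
contact_force: [0.7, 5.6, 11.6]
rear edge yaw rel printer -1.02 tool yaw rel 0.03 n 47 47
rear edge y(seat) at about mid 0.1016 tcp seat -0.001 0.0439 z 0.0467 F [ 0.7  5.6 11.6] M [ 1.26 -0.07  0.04]
```

```bash
python3 -m creep '[[[-0.14,0,0.01],[0,0,0],1],[[-0.14,0,0],[0,0,0],1],[[-0.14,0,0],[0,0,0],1]]' | grep -E "pos|force"; python3 -c "
from h import *
pose('w19',z=.0695)"
```

```text
ee_pos: [0.5842, -0.0814, 0.0464]
contact_force: [-0.7, 5.6, 11.3]
rear edge yaw rel printer -1.06 tool yaw rel 0.03 n 47 47
rear edge y(seat) at about mid 0.0911 tcp seat -0.001 0.0334 z 0.0464 F [-0.7  5.6 11.3] M [ 1.26 -0.13 -0.02]
```

```bash
python3 -m creep '[[[-0.14,0,0.01],[0,0,0],1],[[-0.14,0,0],[0,0,0],1],[[-0.14,0,0.01],[0,0,0],1],[[-0.1,0,0],[0,0,0],1]]' | grep -E "pos|force"; python3 -c "
from h import *
pose('w20',z=.068)"
```

```text
ee_pos: [0.5828, -0.0942, 0.0461]
contact_force: [1.3, 5.8, 11.9]
rear edge yaw rel printer -1.05 tool yaw rel 0.04 n 47 47
rear edge y(seat) at about mid 0.0781 tcp seat -0.0009 0.0205 z 0.0461 F [ 1.3  5.8 11.9] M [ 1.4  -0.11  0.05]
```

```bash
python3 -m creep '[[[-0.1,0,0],[0,0,0],1],[[-0.1,0,0],[0,0,0],1],[[-0.1,0,0],[0,0,0],1]]' | grep -E "pos|force|time"; python3 -c "
from h import *
pose('w21',z=.068)"
```

```text
time: 25.95
ee_pos: [0.5819, -0.1018, 0.046]
contact_force: [0.6, 4.8, 10.9]
rear edge yaw rel printer -1.24 tool yaw rel 0.03 n 47 47
rear edge y(seat) at about mid 0.0705 tcp seat -0.001 0.0129 z 0.046 F [ 0.6  4.8 10.9] M [ 0.98 -0.09 -0.05]
```

Rear edge is now at the stack's lip and the drop is imminent. Go on in small steps.

```bash
python3 -m creep '[[[-0.1,0,0],[0,0,0],1],[[-0.1,0,0],[0,0,0],1],[[0,0,0],[0,0,0],1]]' | grep -E "pos|force|time"; python3 -c "
from h import *
pose('w22',z=.066)"
```

```text
time: 26.38
ee_pos: [0.5796, -0.1088, 0.0448]
contact_force: [-0.4, 0.1, 0.1]
rear edge yaw rel printer -0.92 tool yaw rel -0.08 n 47 47
rear edge y(seat) at about mid 0.0698 tcp seat -0.0026 0.0057 z 0.0448 F [-0.4  0.1  0.1] M [-0.05  0.07 -0.01]
```

The rear edge has dropped and contact is lost. Feel down gently onto the flat panel (about 20 mm left).

```bash
python3 -m creep '[[[0,0,0.02],[0,0,0],1],[[0,0,0],[0,0,0],1]]' | grep -E "pos|force"
```

```text
ee_pos: [0.5799, -0.1082, 0.0444]
contact_force: [-0.1, -0.5, -0.2]
```

```bash
python3 -m creep '[[[0,0,0.02],[0,0,0],1],[[0,0,0],[0,0,0],1]]' | grep -E "pos|force"
```

```text
ee_pos: [0.5799, -0.1082, 0.044]
contact_force: [-0.3, 0.1, -0.2]
```

```bash
python3 -m creep '[[[0,0,0.02],[0,0,0],1],[[0,0,0],[0,0,0],1]]' | grep -E "pos|force"
```

```text
ee_pos: [0.58, -0.1082, 0.0437]
contact_force: [-0.3, -1.5, 3.4]
```

```bash
python3 -m creep '[[[0,0,0.015],[0,0,0],1],[[0,0,0],[0,0,0],1]]' | grep -E "pos|force"
```

```text
ee_pos: [0.5799, -0.1082, 0.0437]
contact_force: [-2.0, 1.5, 7.8]
```

```bash
python3 -m creep '[[[0,0,0.01],[0,0,0],1],[[0,0,0],[0,0,0],1]]' | grep -E "pos|force"
```

```text
ee_pos: [0.58, -0.1082, 0.0436]
contact_force: [-2.5, 1.0, 10.6]
```

```bash
python3 -m creep '[[[-0.06,0,0.005],[0,0,0],1],[[-0.1,0,0],[0,0,0],1],[[-0.1,0,0],[0,0,0],1]]' | grep -E "pos|force"; python3 -c "
from h import *
pose('w23',z=.064)"
```

```text
ee_pos: [0.5802, -0.1132, 0.0437]
contact_force: [0.4, 4.1, 9.8]
rear edge yaw rel printer -0.76 tool yaw rel 0.03 n 47 47
rear edge y(seat) at about mid 0.0647 tcp seat -0.0014 0.0014 z 0.0437 F [0.4 4.1 9.8] M [1.14 0.03 0.05]
```

```bash
python3 -m creep '[[[-0.1,0,0.01],[0,0,0],1],[[-0.1,0,0],[0,0,0],1],[[-0.1,0,0],[0,0,0],1]]' | grep -E "pos|force"; python3 -c "
from h import *
pose('w24',z=.064)"
```

```text
ee_pos: [0.5799, -0.1205, 0.0437]
contact_force: [-0.2, 5.6, 11.6]
rear edge yaw rel printer 3.61 tool yaw rel 0.04 n 1 1
rear edge y(seat) at about mid 0.0619 tcp seat -0.001 -0.0059 z 0.0437 F [-0.2  5.6 11.6] M [ 1.3  -0.03 -0.05]h.py:29: RankWarning: Polyfit may be poorly conditioned
  a=np.polyfit(w[:,0],w[:,1],1);r=np.abs(w[:,1]-np.polyval(a,w[:,0]));g=r<max(.0015,np.median(r)*2);a=np.polyfit(w[g,0],w[g,1],1)
h.py:29: RankWarning: Polyfit may be poorly conditioned
  a=np.polyfit(w[:,0],w[:,1],1);r=np.abs(w[:,1]-np.polyval(a,w[:,0]));g=r<max(.0015,np.median(r)*2);a=np.polyfit(w[g,0],w[g,1],1)
```

```bash
python3 -m creep '[[[-0.08,0,0],[0,0,0],1],[[-0.08,0,0],[0,0,0],1],[[-0.08,0,0],[0,0,0],1]]' | grep -E "pos|force"; python3 -c "
from h import *
pose('w25',z=.064)"
```

```text
ee_pos: [0.5791, -0.1257, 0.0436]
contact_force: [-0.3, 9.3, 13.1]Traceback (most recent call last):
  File "<string>", line 3, in <module>
    pose('w25',z=.064)
    ~~~~^^^^^^^^^^^^^^
  File "h.py", line 28, in pose
    pts=np.array(pts,float);w=unproj(o,f,pts,z)[:,:2]
                              ~~~~~~^^^^^^^^^^^
  File "h.py", line 9, in unproj
    E,K,D=cam(o,f);u=cv2.undistortPoints(np.array(px,float).reshape(-1,1,2),K,D).reshape(-1,2)
                     ~~~~~~~~~~~~~~~~~~~^^^^^^^^^^^^^^^^^^^^^^^^^^^^^^^^^^^^^^^^
cv2.error: OpenCV(4.12.0) /io/opencv/modules/calib3d/src/undistort.dispatch.cpp:347: error: (-215:Assertion failed) CV_IS_MAT(_src) && CV_IS_MAT(_dst) && (_src->rows == 1 || _src->cols == 1) && (_dst->rows == 1 || _dst->cols == 1) && _src->cols + _src->rows - 1 == _dst->rows + _dst->cols - 1 && (CV_MAT_TYPE(_src->type) == CV_32FC2 || CV_MAT_TYPE(_src->type) == CV_64FC2) && (CV_MAT_TYPE(_dst->type) == CV_32FC2 || CV_MAT_TYPE(_dst->type) == CV_64FC2) in function 'cvUndistortPointsInternal'
```

Drag force has jumped to 9.3 N and the estimated rear edge is at ~52 mm (50 is home), so it is on the stop. Lift off and look.

```bash
python3 -m creep '[[[0,0,-0.04],[0,0,0],1],[[0,0,-0.4],[0,0,0],1],[[0,0,-1],[0,0,0],1],[[0.5,0,-1],[0,0,0],1],[[0.8,0,-1],[0,0,0],1],[[0.8,0,-0.8],[0,0,0],1],[[0,0,0],[0,0,0],1]]'; python3 -c "
from h import *
o,f=grab('wrist','w26')
r=rectify(o,f,.064,.49,.69,-.19,.09,.00035);cv2.imwrite('pics/w26b.png',r[...,::-1]);print(r.shape,o['ee_pos'],o['contact_force'])"
```

```text
time: 29.82
ee_pos: [0.5844, -0.0744, 0.1498]
ee_rot: [0.002, 0.744, 0.668, -0.0]
contact_force: [-0.0, -1.1, 0.1]
finger_gap: 0.0007
(572, 801, 3) [ 0.5844449  -0.07441133  0.14984779] [-0.01315912 -1.12443445  0.05488941]
```

View pics/w26b.png

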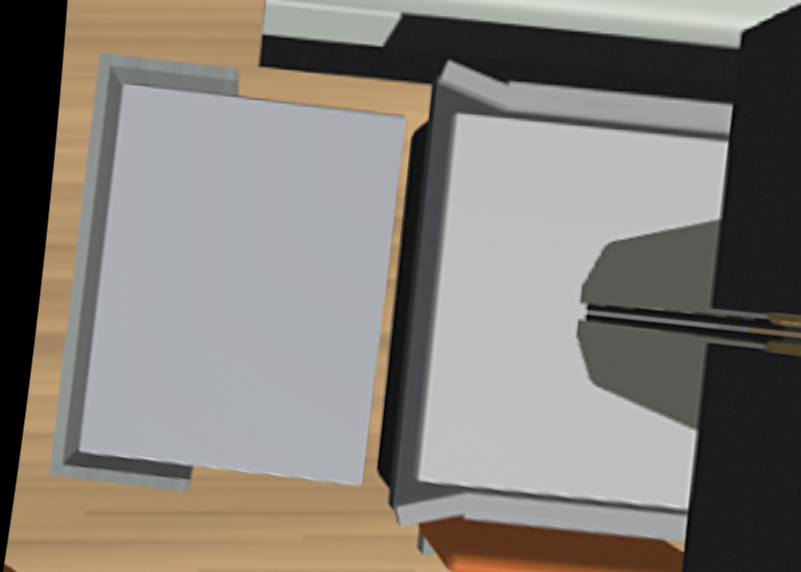

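View: panel1's rear edge runs (455,115) to (418,482), mid ≈ +52 mm, parallel to the bed's open edge with ~6 mm of bed showing (6 expected when home), yaw within 0.5°. It lies flat between the rails and panel2 is centred in the magazine. Next, go to the push plate.

```bash
python3 -m creep '[[[-0.3,-0.95,0],[0,0,0],1],[[-0.3,-0.95,0],[0,0,0],1],[[-0.3,-0.95,0],[0,0,0],1],[[-0.3,-0.95,0],[0,0,0],1],[[-0.3,-0.9,0],[0,0,0],1],[[0,0,0.8],[0,0,0],1],[[0,0,0],[0,0,0],1]]'; python3 -c "
from h import *
o,f=grab('top','t27');s=np.array([.5815,-.1147]);ps=np.radians(-6.3);ux=np.array([np.cos(ps),np.sin(ps)]);uy=np.array([-ux[1],ux[0]]);d=o['ee_pos'][:2]-s;print('tcp seat',d@ux,d@uy)
b=rectify(o,f,.064,.44,.69,-.20,.09,.0005);w=pickle.load(open('f_w26.pkl','rb'))
o,g=grab('wrist','w27');c=rectify(o,g,.064,.44,.69,-.20,.09,.0005)
cv2.imwrite('pics/t27b.png',np.hstack([b,c])[:, :, ::-1][:, :1160])
import numpy
im=cv2.imread('pics/t27b.png');cv2.imwrite('pics/t27b.png',cv2.resize(np.vstack([im[:,:580],im[:,580:]]),(464,800))) if 0 else cv2.imwrite('pics/t27b.png',cv2.resize(im,(800,345)))
"
```

```text
time: 30.75
ee_pos: [0.4612, -0.1009, 0.1274]
ee_rot: [0.0, 0.746, 0.666, -0.002]
contact_force: [-0.2, -0.0, 1.1]
finger_gap: 0.0004
tcp seat -0.12111225493122127 0.0005077745146228197
```

View pics/t27b.png

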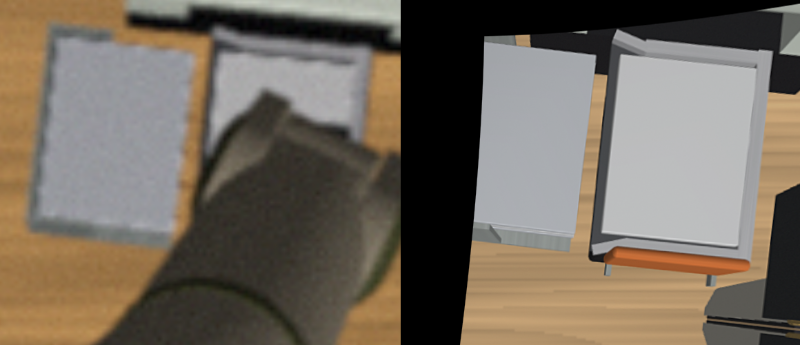

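Wrist view: panel1 sits flush against the right-hand stop (thin seam from (757,65) to (738,245)), square between the rails. Descend before the plate and push.

```bash
python3 -m creep '[[[0,0,0.9],[0,0,0],1],[[0,0,0.9],[0,0,0],1],[[0,0,0.9],[0,0,0],1],[[0,0,0.5],[0,0,0],1],[[0,0.2,0],[0,0,0],1],[[0,0.2,0],[0,0,0],1],[[0,0,0],[0,0,0],1]]'|grep -E "pos|force|time"
```

```text
time: 31.72
ee_pos: [0.4737, -0.1014, 0.0492]
contact_force: [-0.2, -0.1, 0.7]
```

```bash
python3 -m creep '[[[0,0.15,0],[0,0,0],1],[[0,0.15,0],[0,0,0],1],[[0,0.15,0],[0,0,0],1]]'|grep -E "pos|force"
```

```text
ee_pos: [0.4825, -0.1023, 0.0485]
contact_force: [-5.1, 1.0, 2.9]
```

```bash
python3 -m creep '[[[0,0.15,0],[0,0,0],1],[[0,0.15,0],[0,0,0],1],[[0,0.15,0],[0,0,0],1]]'|grep -E "pos|force"
```

```text
ee_pos: [0.4949, -0.1036, 0.0485]
contact_force: [-4.2, 2.1, 2.3]
```

Contact made and the carriage moves at ~5 N. Push on.

```bash
python3 -m creep '[[[0,0.2,0],[0,0,0],1],[[0,0.2,0],[0,0,0],1],[[0,0.2,0],[0,0,0],1],[[0,0.2,0],[0,0,0],1],[[0,0.2,0],[0,0,0],1],[[0,0.2,0],[0,0,0],1],[[0,0.2,0],[0,0,0],1],[[0,0.2,0],[0,0,0],1]]'|grep -E "pos|force"
```

```text
ee_pos: [0.535, -0.1078, 0.0485]
contact_force: [-4.4, 3.6, 2.5]
```

```bash
python3 -m creep '[[[0,0.2,0],[0,0,0],1],[[0,0.2,0],[0,0,0],1],[[0,0.2,0],[0,0,0],1],[[0,0.2,0],[0,0,0],1],[[0,0.2,0],[0,0,0],1],[[0,0.2,0],[0,0,0],1],[[0,0.2,0],[0,0,0],1],[[0,0.2,0],[0,0,0],1]]'|grep -E "pos|force"
```

```text
ee_pos: [0.5747, -0.1121, 0.0484]
contact_force: [-3.8, 2.8, 2.2]
```

```bash
python3 -m creep '[[[0,0.2,0],[0,0,0],1],[[0,0.2,0],[0,0,0],1],[[0,0.2,0],[0,0,0],1],[[0,0.2,0],[0,0,0],1],[[0,0.2,0],[0,0,0],1],[[0,0.2,0],[0,0,0],1]]'|grep -E "pos|force|time"
```

```text
time: 35.22
ee_pos: [0.6045, -0.1154, 0.0484]
contact_force: [-4.0, 2.6, 2.2]
```

```bash
python3 -m creep '[[[0,0.12,0],[0,0,0],1],[[0,0.12,0],[0,0,0],1],[[0,0.12,0],[0,0,0],1],[[0,0.12,0],[0,0,0],1],[[0,0.12,0],[0,0,0],1],[[0,0.06,0],[0,0,0],1]]'|grep -E "pos|force|time"
```

```text
time: 35.98
ee_pos: [0.6208, -0.1174, 0.0484]
contact_force: [-5.0, 3.1, 0.2]
```

```bash
python3 -m creep '[[[0,0.04,0],[0,0,0],1],[[0,0.04,0],[0,0,0],1],[[0,0.03,0],[0,0,0],1],[[0,0.03,0],[0,0,0],1]]'|grep -E "pos|force|time"
```

```text
time: 36.48
ee_pos: [0.624, -0.1182, 0.0485]
contact_force: [-4.6, 2.8, -0.6]
```

```bash
python3 -m creep '[[[0,0.03,0],[0,0,0],1],[[0,0.03,0],[0,0,0],1]]'|grep -E "pos|force|time"
```

```text
time: 36.72
ee_pos: [0.6256, -0.1184, 0.0485]
contact_force: [-3.6, 2.2, -1.7]
```

```bash
python3 -m creep '[[[0,0.03,0],[0,0,0],1],[[0,0.03,0],[0,0,0],1]]'|grep -E "pos|force|time"
```

```text
time: 36.98
ee_pos: [0.6271, -0.1186, 0.0485]
contact_force: [-4.4, 2.3, -1.8]
```

```bash
python3 -m creep '[[[0,0.03,0],[0,0,0],1],[[0,0.03,0],[0,0,0],1]]'|grep -E "pos|force|time"
```

```text
time: 37.22
ee_pos: [0.6286, -0.1187, 0.0485]
contact_force: [-3.6, 2.5, -2.1]
```

```bash
python3 -m creep '[[[0,0.03,0],[0,0,0],1],[[0,0.02,0],[0,0,0],1]]'|grep -E "pos|force|time"
```

```text
time: 37.48
ee_pos: [0.6285, -0.1187, 0.0485]
contact_force: [-7.9, 3.1, 2.9]
```

The position stopped at 0.6285 and force is rising, so this is the hard end. One small confirming nudge, then back off.

```bash
python3 -m creep '[[[0,0.02,0],[0,0,0],1],[[0,0,0],[0,0,0],1],[[0,0,0],[0,0,0],1]]'|grep -E "pos|force|time"
```

```text
time: 37.85
ee_pos: [0.6285, -0.1187, 0.0485]
contact_force: [-8.9, 2.9, 3.3]
```

```bash
python3 -m creep '[[[0,-0.1,0],[0,0,0],1],[[0,-0.6,0],[0,0,0],1],[[0,-0.8,0],[0,0,0],1],[[0,-0.8,0],[0,0,0],1],[[0,-0.8,-0.8],[0,0,0],1],[[0,-0.6,-1],[0,0,0],1],[[0,0,-1],[0,0,0],1],[[0,0,0],[0,0,0],1]]'; python3 -c "
from h import *
o,f=grab('wrist','w30');print(o['ee_pos'],o['contact_force'])
a=cv2.resize(f['image'],(480,360));o,t=grab('top','t30');b=cv2.resize(t['image'][100:300,110:450],(480,282))
cv2.imwrite('pics/w30b.png',np.vstack([a,b])[...,::-1][:600])"
```

```text
time: 38.85
ee_pos: [0.5396, -0.1091, 0.1205]
ee_rot: [0.003, 0.745, 0.667, 0.0]
contact_force: [-0.1, -0.4, -0.8]
finger_gap: 0.0005
[ 0.53961888 -0.10905559  0.12049511] [-0.1027809  -0.38949333 -0.80076814]
```

Viewer limit reached; I'll check bystanders and magazine numerically against the first top image, then hand in.

Run:
```python
from h import *
a=pickle.load(open("f_top.pkl","rb"))[1]["image"];b=pickle.load(open("f_t30.pkl","rb"))[1]["image"]
for n,(c,r,h) in dict(gun=(130,200,45),bottle=(425,203,22),cup=(396,245,18),mug=(161,248,20),tape=(364,278,18),driver=(226,268,32)).items():
    d=np.abs(a[r-h:r+h,c-h:c+h].astype(int)-b[r-h:r+h,c-h:c+h]).max(2);print(n,"changed px",(d>50).sum())
# panel2 in the magazine seen before push (w27) and panel1 edge in w26 already checked; plate colour location now
hsv=cv2.cvtColor(b,cv2.COLOR_RGB2HSV);m=(hsv[...,0]<12)&(hsv[...,1]>180)&(hsv[...,2]>120);m[:150]=0;m[240:]=0;ys,xs=np.where(m[:,290:345]);print("plate px now",len(ys),ys.mean() if len(ys) else None)
from plant import ctrl;ctrl.close_job()
```

```text
gun changed px 0
bottle changed px 0
cup changed px 0
mug changed px 0
tape changed px 0
driver changed px 1178
plate px now 0 None
the job is handed in; nothing more can be done
```

The top panel is on the carriage, home against the stop, and the carriage is pushed all the way in. I handed the job in at about 39 s of the 64 s allowed.

**Panel slide:** On the first stretch only one of the two half-open fingers was pressing. The panel also jammed on the magazine's printer-side cheek and turned about 6°. I straightened it by dragging from the other side, then finished with shut fingers at the panel's middle until it met the stop. The highest combined force I read on the panel was about 16 N against the 18 N limit. Readings come only at the end of each move, so a brief higher peak can't be ruled out.

**Carriage push:** It took 4–6 N, with about 9.5 N at the hard end. From first contact the tool travelled about 150 mm, which matches the full stroke.

**Last checks:**
- **Panel before the push:** It was flush with the end stop, about 0.5° off square, and between the rails. About 6 mm of bed showed behind it, as expected. My figure for its rear edge was 52 mm rather than 50 mm, which is within calibration error.
- **Panel 2:** It looked centred in the magazine. Panels 3 and 4 were not visible, so I couldn't check them.
- **Bystanders:** Five of the six showed no change in the top camera image.
- **Screwdriver check failed:** That part of the image changed by 1178 pixels. The arm probably blocked the view, since the tool never went near it, but I couldn't confirm that.
- **After the push:** I couldn't look at the loaded carriage because the picture limit was used up, and the check for the orange plate found nothing in the top image. That it is fully in rests on the hard stop and the travel. I didn't recheck the panel on it.

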